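# Clean the tilting stage and hold a slide flush on it

### The arm

A 6-joint arm with a two-finger parallel gripper is mounted at the origin on a cart in front of the work surface, level with it; the furniture and walls round the work are solid. World frame = base frame: x ahead of the robot, y to its left, z up, the work surface at z = 0. Lengths are in m, angles in rad, forces in N, time in s.
With the tool pointing down it reaches from about 0.25 to 0.85 m from the base axis. Payload 12.5 kg.
Tool frame: the origin (TCP) lies between the finger pads; the fingertips stand 22 mm ahead of it and the grasp point (between the pads) lies 3 mm ahead of it (manip.tcp_to_tips is the x of the fingertips in the tool frame, in m); x points along the fingers, y is the direction in which the jaws open and shut, and the axes are right-handed (so a half turn about x gives the same grasp; the last joint's range is limited). The gripper opens to 93 mm and grips with 3 to 60 N. Pads are 15 mm wide; open, the fingers measure 128 mm over their backs; the gripper's body (75 mm by 188 mm) begins 65 mm behind the grasp point.
Start: joints at [1.093, 0.351, 1.652, -0, 1.139, -0.085], TCP at [0.21, 0.508, 0.241] pointing down, gripper open.
Joint ranges: [-2.75, 2.75], [-0.79, 2.1], [0.01, 2.65], [-1.57, 4.71], [0.07, 3.14], [-2.87, 2.87]. Speed limits (rad/s): [2.22, 2.22, 2.79, 3.14, 3.14, 3.14].

### API

Orientations are given as a unit quaternion [x, y, z, w].
In Python, from station import status, imaging, ticket, models, manip gives the robot as it stands.
- The arm moves only by the shell command python3 -m creep 'ROWS'. ROWS is JSON, a list of rows, each a list of 3 entries, a list of its own where there are three numbers: the turn, a rotation vector about the tool's x, y, z in rad, then the shift along the tool's x, y, z in cm, then the opening, from 0 (shut) to 1 (fully open). A call has 1 to 20 rows; each row shifts and turns the pose as measured when the row begins, along the tool's axes as they then stand; what a row does not reach is not made up. A row lasts 1/8 s, in which the tool goes at most 62.5 mm and 10.7 degrees, less where a joint would pass 70% of its speed; a pose out of reach is approached as far as the arm can. A call is refused whole if a number of a shift passes 6.25 or a number of a turn 0.188, either way. A call with a gripper value outside its range is refused whole. The fingers move at their own pace and stop on an object; the grip force is fixed at half the most. Time passes only in rows, so rows that do not move let the fingers close. It gives the time, the measured TCP pose, the force and the opening at its end, in the units of the state.
- status.observe(): the state, without advancing time (a new reading comes with each control period).
- imaging.snapshot(name): name is "scene" or "top" or "wrist"; returns a dict with "img" (480x640x3 uint8, red, green, blue), "intrinsics" (3x3 intrinsics, pixels), "dist" ([k1, k2, p1, p2, k3] as OpenCV has them; the pictures are not rectified), "world_from_camera" (4x4, takes a point from camera to world coordinates). Camera axes: x right, y up, looking along -z (the intrinsics and any distortion apply to the point x, -y, -z); pixel columns grow to the right and rows downward; lengths in m; the calibration is good to about 2 mm. A picture is of the moment at which its call begins. There is no depth.
- ticket.job_done(): hands the job in, once; it reports no verdict.
Trained networks look in a picture, given as the dict that the camera call returned (one of the last four; its "shot" number tells which), for a name from the list of things; names that differ only in an ending like _2 or _b are one class to them, and where a whole thing is asked for, a point or a joint stands for the part that bears it (a point fixed in the world has none). Each returns a list of dicts, best first, with "confidence" (0 to 1); they miss things now and then, are a little off and sometimes report something else, mostly with a low value. They report only what shows in the picture. A call takes as long as a camera call.
- models.find_in(picture, thing): "bbox" ([left, top, right, bottom] in pixels, round what is visible of it).
- models.place_of(picture, thing): "at" ([column, row] in pixels: a listed point, or the origin of a listed thing).
The state is a dict: "t": time; "q": joint angles; "qvel": joint speeds; "effort": joint torques, N m; "ee_pos": TCP position; "tool_rot": TCP orientation; "contact_force": force on the tool from outside, world axes, zero at the start; "ft_torque": the same for the moment, N m; "opening": finger opening in m.
Only numpy, scipy, OpenCV 4.12 (cv2) and the standard library are available. Lean on these libraries where they do the work, as an engineer would, in place of code of your own. Each camera call takes 0.05 s, during which the arm holds its last target. There are 200 camera calls.

### The job

Take the scraper block and wipe the three loose chips off the sloped stage face with its foot on the face, so that they drop to the trolley top, then stand or lay the scraper back down on the trolley, clear of the stage. Then take the slide by its tab, centre it on the stage face with its long side running up the slope, tilt it until its glass underside sits flat against the face, and keep holding it there with a light steady push; do not let go, the job finishes while holding. Press gently, and leave the other things on the trolley where they are.

Things in the scene. Friction and masses are not known exactly. Their poses are not given: they have to be found in the camera images.
- stage_face (a point): Centre of the top face of the tilting stage: a dark steel plate, 112 mm along its x and 100 mm along its y, 6 mm thick, on a cross shaft below its middle, and clamped stiffly at a slope of 0.12 to 0.36 rad that differs each time. x points up the slope, y along the level contour, z out of the face; the face itself is at z = 0 of this point. It stays put under the forces of this job (up to about 25 N).
- stage_plate: The same steel plate; origin on its shaft, axes parallel to those of stage_face; the face is 12 mm above the origin along z.
- scraper_mid (a point): Centre (half-way up) of the loose scraper block standing upright: plain grey body with a black rubber foot below. Its foot is 74 (x) x 18 (y) mm and 14 mm tall, the body above it 68 (x) x 22 (y) mm; 59 mm tall in all, so the foot's underside is 29.5 mm below this point along z. Grip it across y (22 mm). About 0.12 kg. It stands to the left or right of the stage.
- scraper: The scraper block, origin at the centre of its underside, z up.
- slide_mid (a point): Centre of the slide, a glass microscope slide in a holder, on the other side of the stage than the scraper; z up, x along it. Glass underside 76 (x) x 26 (y) mm, 26 mm below this point; above it a grey frame 64 x 32 mm ending 18 mm below this point; on a short stem stands an upright grey finger tab, 22 (x) x 16 (y) mm, from 11 mm below to 26 mm above this point. Grip the tab across y.
- slide: The slide and its holder, about 0.08 kg, origin at the centre of the glass underside. The tab is spring-loaded along z: pushed towards the glass it gives way from about 3 N on, 1 mm for each further 1.5 N, to a stop after 6 mm (12 N). So once the glass is on the face, moving the tab 2 to 4 mm further gives a light steady push.
- chip_0_mid (a point): Centre of a loose hard off-white resin chip, 15 x 12 x 7 mm, 12 g, lying on the stage face (within 30 mm of the face's centre up or down the slope and 27 mm sideways).
- chip_1_mid (a point): Centre of a loose hard off-white resin chip, 15 x 12 x 7 mm, 12 g, lying on the stage face (within 30 mm of the face's centre up or down the slope and 27 mm sideways).
- chip_2_mid (a point): Centre of a loose hard off-white resin chip, 15 x 12 x 7 mm, 12 g, lying on the stage face (within 30 mm of the face's centre up or down the slope and 27 mm sideways).
- tub_white: Bystander: plain white tub, 152 mm across, 136 mm tall, at the back left. Origin at the centre of its underside.
- tub_red_lid: Bystander: white tub with red lid, 130 mm across, 110 mm tall, at the back right. Origin at the centre of its underside.
- coplin_jar: Bystander: lidded glass staining jar, 62 mm across, 118 mm tall, at the back. Origin at the centre of its underside.
- strip_pot: Bystander: small test-strip pot with black cap, 43 mm across, 87 mm tall, at the back. Origin at the centre of its underside.
- carton_tr_0: Bystander: white carton, 50 x 55 x 95 mm, at the back. Origin at the centre of its underside.
- coverslip_box: Bystander: low square box, 52 x 52 x 23 mm, at the right side. Origin at the centre of its underside.
- bench_timer: Bystander: low timer, 62 x 66 x 21 mm, at the robot's edge of the trolley. Origin at the centre of its underside.
- petri_dish: Bystander: small petri dish, 60 mm across, 15 mm tall, at the robot's edge of the trolley. Origin at the centre of its underside.

How it is judged:
By the outcome, as a careful person would: the job done as asked, in the order asked, and still so for the second after the job is handed in, while the arm keeps its last pose, push and grip.
It also fails if it takes over 67 s, if anything falls off the work surface, if the arm or the gripper's body presses on something with over 40 N, if the wrist force passes 120 N, or if a joint passes its speed limit or range.

## Working session

There is one attempt and no reset: what is moved stays moved. The work goes in short steps, Python scripts to look and compute and a shell command to move; the robot and the scene stay as the last step left them, time stands still between calls to the robot, and variables do not carry over. Pictures are saved under pics/ and viewed, about 8 in all and at most 12, crops included, and the job is handed in when it is done.

```bash
ls; mkdir -p pics; cat > h.py <<'E'
import numpy as np, cv2
from scipy.spatial.transform import Rotation as R
from station import status, imaging, ticket, models, manip
def ray(p,uv):
    u=cv2.undistortPoints(np.array([[uv]],float),np.array(p["intrinsics"]),np.array(p["dist"]))[0,0]
    T=np.array(p["world_from_camera"]); d=T[:3,:3]@[u[0],-u[1],-1]
    return T[:3,3],d/np.linalg.norm(d)
def proj(p,X):
    T=np.linalg.inv(np.array(p["world_from_camera"])); c=(T[:3,:3]@np.array(X,float).T).T+T[:3,3]
    c=c*[1,-1,-1]
    return cv2.projectPoints(c,np.zeros(3),np.zeros(3),np.array(p["intrinsics"]),np.array(p["dist"]))[0][:,0]
def atz(p,uv,z):
    o,d=ray(p,uv); return o+d*(z-o[2])/d[2]
def tri(rs):
    A=0;b=0
    for o,d in rs:
        M=np.eye(3)-np.outer(d,d); A=A+M; b=b+M@o
    X=np.linalg.solve(A,b); return X,[np.linalg.norm((np.eye(3)-np.outer(d,d))@(X-o)) for o,d in rs]
def save(p,n): cv2.imwrite("pics/"+n+".png",p["img"][:,:,::-1])
E
python3 - <<'E'
from h import *
np.set_printoptions(precision=4,suppress=True)
P={n:imaging.snapshot(n) for n in("scene","top")}
for n in P: save(P[n],n+"0"); print(n,np.array(P[n]["world_from_camera"])[:3])
for t in ["stage_face","scraper_mid","slide_mid","chip_0_mid"]:
    r=[]
    for n in P:
        L=models.place_of(P[n],t); print(t,n,[(np.round(a["at"],1).tolist(),round(a["confidence"],2)) for a in L[:4]])
        if L: r.append(ray(P[n],L[0]["at"]))
    if len(r)==2 and 'chip' not in t: print(*tri(r))
s=status.observe();print(s,manip.tcp_to_tips)
print(R.from_quat(s["tool_rot"]).as_matrix())
E
```

```text
pics
scene [[ 0.4661  0.5552 -0.6888 -0.3207]
 [-0.8846  0.3036 -0.354  -0.4729]
 [ 0.0126  0.7743  0.6327  0.8545]]
top [[ 0.0936  0.9751 -0.201   0.2863]
 [-0.9956  0.0929 -0.0128 -0.0327]
 [ 0.0062  0.2013  0.9795  1.2575]]
stage_face scene [([299.4, 240.2], 0.64)]
stage_face top [([308.7, 249.3], 0.8)]
[0.5194 0.0052 0.0703] [np.float64(0.00031327236342021175), np.float64(0.0003132723634201274)]
scraper_mid scene [([387.7, 301.0], 0.9)]
scraper_mid top [([422.0, 291.3], 0.57)]
[ 0.4633 -0.2265  0.0428] [np.float64(0.0020654669612300324), np.float64(0.0020654669612299604)]
slide_mid scene [([205.9, 246.3], 0.88), ([246.4, 295.1], 0.51)]
slide_mid top [([207.8, 284.2], 0.57), ([385.8, 183.0], 0.27)]
[0.4365 0.1989 0.0363] [np.float64(0.0011100641076433402), np.float64(0.001110064107643432)]
chip_0_mid scene [([296.4, 249.9], 0.5)]
chip_0_mid top [([310.2, 258.4], 0.52)]
{'t': 0.5, 'q': array([ 1.0934,  0.3507,  1.6518,  0.    ,  1.1391, -0.0846]), 'qvel': array([-0.0022, -0.0014,  0.0001, -0.0014, -0.0001, -0.0009]), 'effort': array([ -0.0009, -49.6968, -28.5326,   0.0698,   0.0226,  -0.    ]), 'ee_pos': array([0.2105, 0.5081, 0.2406]), 'tool_rot': array([ 0.138 ,  0.6935, -0.138 ,  0.6935]), 'contact_force': array([-0.4266, -0.0578, -0.0238]), 'ft_torque': array([-0.0367, -0.0568,  0.0354]), 'opening': 0.09276003207853747} 0.022
[[-0.      0.3828  0.9238]
 [-0.      0.9238 -0.3828]
 [-1.     -0.     -0.    ]]
```

```bash
python3 - <<'E'
import cv2,numpy as np
a=cv2.imread("pics/scene0.png")[190:360,150:450]; b=cv2.imread("pics/top0.png")[180:350,150:480]
a=cv2.resize(a,(800,453),interpolation=3); b=cv2.resize(b,(800,412),interpolation=3)
cv2.imwrite("pics/a.png",a); cv2.imwrite("pics/b.png",b)
E
```

```text
(no output)
```

View pics/a.png

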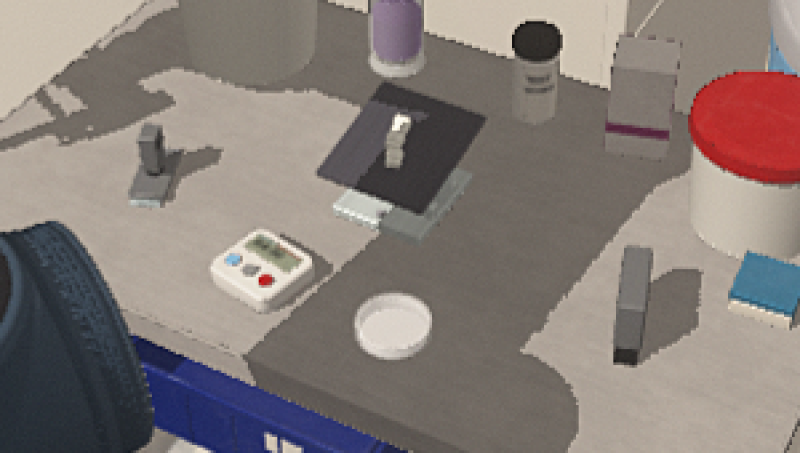

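View pics/b.png

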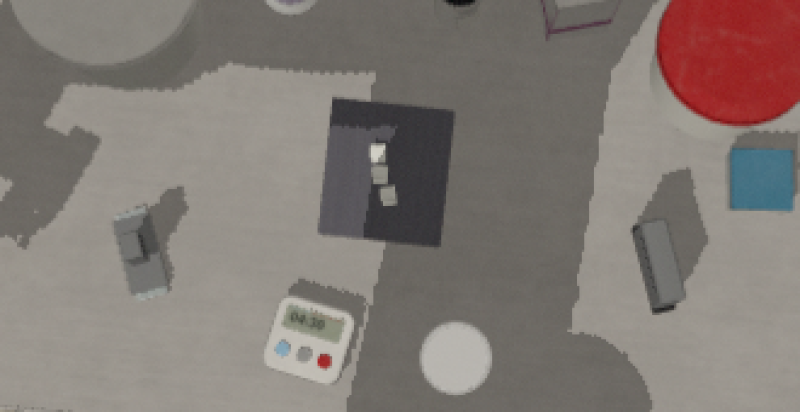

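The stage is about 5 mm left of centre with the plate rising away from the robot. The chips are stacked in a line along the slope (top crop ≈ (378,153)–(388,196)). The scraper is on the right, the slide on the left. Next I'll fit the plate pose and get yaws.

```bash
cat >> h.py <<'E'
from scipy.optimize import least_squares
def platepose(p):  # cx,cy,cz,yaw,slope
    return R.from_euler('ZY',[p[3],-p[4]]),np.array(p[:3])
CORN=np.array([[56,50,0],[56,-50,0],[-56,-50,0],[-56,50,0]])/1000
def to(pos,rot):
    "delta from present pose to target: turn rotvec tool axes, shift cm tool axes"
    s=status.observe(); r=R.from_quat(s["tool_rot"])
    print("shift cm",np.round(r.inv().apply(np.array(pos)-s["ee_pos"])*100,2),"turn",np.round((r.inv()*rot).as_rotvec(),3),
      "| pos",np.round(s["ee_pos"],4),"t",round(s["t"],2))
def toolrot(x,y):
    x=np.array(x,float);x/=np.linalg.norm(x);y=np.array(y,float);y-=x*(x@y);y/=np.linalg.norm(y)
    return R.from_matrix(np.c_[x,y,np.cross(x,y)])
def fitedges(p,x0,poly):  # refine corners by line fits to dark plate edges
    pass
E
python3 - <<'E'
from h import *
np.set_printoptions(precision=4,suppress=True)
sc=[(380,82),(487,119),(423,213),(317,174)]; tp=[(332,98),(455,111),(440,247),(318,235)]
k=300/800; S=np.array([(150+a*k,190+b*k) for a,b in sc]); k=330/800; Tp=np.array([(150+a*k,180+b*k) for a,b in tp])
P={n:imaging.snapshot(n) for n in("scene","top","wrist")}
save(P["wrist"],"w0")
def f(p):
    r,c=platepose(p); X=r.apply(CORN)+c
    return np.r_[(proj(P["scene"],X)-S).ravel(),(proj(P["top"],X)-Tp).ravel()]
for s0 in(.24,-.24):
    o=least_squares(f,[.52,.005,.07,0,s0]); print(o.x,o.cost,o.fun)
b=[atz(P["top"],(150+a*k,180+c*k),.059) for a,c in[(633,222),(655,308)]]; d=b[0]-b[1];print("scr yaw",np.arctan2(d[1],d[0]),d)
b=[atz(P["top"],(150+a*k,180+c*k),.0) for a,c in[(129,212),(152,296)]]; d=b[0]-b[1];print("slide yaw",np.arctan2(d[1],d[0]),d,sum(b)/2)
s=status.observe(); r=R.from_quat(s["tool_rot"]);W=np.array(P["wrist"]["world_from_camera"])
print("cam in tool",r.inv().apply(W[:3,3]-s["ee_pos"]),r.inv().as_matrix()@W[:3,:3],P["wrist"]["intrinsics"])
to([.45,-.22,.26],toolrot([0,0,-1],[0,1,0]))
E
```

```text
[ 0.5185  0.003   0.0591 -0.005   0.1818] 1.7631737335880129 [ 0.5295  0.351  -0.655  -0.3508 -0.5774  0.2524 -1.0624 -0.0004  0.3133
 -0.1154  0.0127 -0.5424  0.6538 -0.0519  0.4457 -0.1017]
[ 0.5185  0.003   0.0591 -0.005   0.1818] 1.7631737335870308 [ 0.5295  0.351  -0.655  -0.3508 -0.5774  0.2524 -1.0624 -0.0004  0.3133
 -0.1154  0.0127 -0.5424  0.6538 -0.0519  0.4457 -0.1017]
scr yaw 0.31194312543174746 [0.0676 0.0218 0.    ]
slide yaw 0.39278017760962625 [0.0688 0.0285 0.    ] [0.4408 0.2045 0.    ]
cam in tool [-0.1435 -0.0005 -0.0837] [[ 0.0007  0.2973 -0.9548]
 [ 1.     -0.0004  0.0006]
 [-0.0002 -0.9548 -0.2973]] [[424.2475   0.     314.6544]
 [  0.     424.2475 241.5089]
 [  0.       0.       1.    ]]
shift cm [ -1.94 -58.1   50.  ] turn [-0.393  0.     0.   ] | pos [0.2105 0.5081 0.2406] t 0.65
```

```bash
python3 -m creep '[[[-0.131,0,0],[0,-4.0,5.0],1],[[-0.131,0,0],[0,-4.5,4.5],1],[[-0.131,0,0],[0,-5,4],1],[[0,0,0],[0,-5.6,3.1],1],[[0,0,0],[0,-5.6,3.1],1],[[0,0,0],[0,-5.6,3.1],1],[[0,0,0],[0,-5.6,3.1],1],[[0,0,0],[0,-5.6,3.1],1],[[0,0,0],[0,-5.6,2.1],1],[[0,0,0],[0,0,0],1]]'; python3 - <<'E'
from h import *
to([.49,0,.22],toolrot([0,0,-1],[0,1,0]))
E
```

```text
t: 1.9
ee_pos: [0.4853, 0.0124, 0.2417]
tool_rot: [-0.005, 0.705, 0.006, 0.709]
contact_force: [-0.6, 1.0, 0.4]
opening: 0.0934
shift cm [ 2.17 -1.25  0.44] turn [ 0.015  0.006 -0.002] | pos [0.4853 0.0124 0.2417] t 1.9
```

```bash
python3 - <<'E'
from h import *
p=imaging.snapshot("wrist"); save(p,"w1")
import pickle; pickle.dump(p,open("w1.pkl","wb"))
for t in["stage_face","chip_0_mid"]: print(t,[(np.round(a["at"],1).tolist(),round(a["confidence"],2)) for a in models.place_of(p,t)[:5]])
r,c=platepose([0.5185,0.003,0.0591,-0.005,0.1818]); print(proj(p,r.apply(CORN)+c).round(0).tolist())
E
```

```text
stage_face [([303.8, 262.7], 0.96)]
chip_0_mid []
[[362.0, 326.0], [241.0, 324.0], [241.0, 188.0], [366.0, 190.0]]
```

View pics/w1.png

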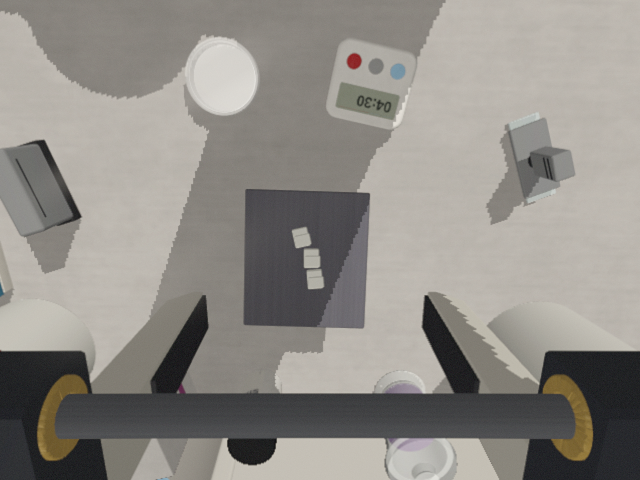

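```bash
cat >> h.py <<'E'
def edgepts(p,par,edges,half=6):
    g=cv2.GaussianBlur(cv2.cvtColor(p["img"],cv2.COLOR_RGB2GRAY).astype(np.float32),(0,0),0.8)
    r,c=platepose(par); q=proj(p,r.apply(CORN)+c); out=[]
    for e in edges:
        a,b=q[e],q[(e+1)%4]; n=np.array([b[1]-a[1],a[0]-b[0]]);n/=np.linalg.norm(n)
        if n@(q.mean(0)-a)>0:n=-n
        ts=np.arange(-half,half+.01,.25)
        for s in np.linspace(.08,.92,40):
            m=a+(b-a)*s; xy=(m+ts[:,None]*n).astype(np.float32)
            v=cv2.remap(g,xy[:,0:1].copy(),xy[:,1:2].copy(),1)[:,0]; d=np.gradient(v)
            i=d.argmax()
            if d[i]>1.5: out.append((e,s,ts[i]))
    return q,out
def fitplate(views,par,w,half=6,it=4):
    for k in range(it):
        obs=[]
        for p,ed in views:
            q,o=edgepts(p,par,ed,half); obs.append([(e,s,q[e]+(q[(e+1)%4]-q[e])*s+t*(lambda n:n if n@(q.mean(0)-q[e])<0 else -n)(np.array([q[(e+1)%4][1]-q[e][1],q[e][0]-q[(e+1)%4][0]])/np.linalg.norm(q[(e+1)%4]-q[e]))) for e,s,t in o])
        def f(x):
            r,c=platepose(x); X=r.apply(CORN)+c; res=[]
            for (p,_),o,ww in zip(views,obs,w):
                q=proj(p,X)
                for e,s,m in o:
                    a,b=q[e],q[(e+1)%4]; n=np.array([b[1]-a[1],a[0]-b[0]])/np.linalg.norm(b-a); res.append(ww*(n@(m-a)))
            return np.array(res)
        par=least_squares(f,par,loss="soft_l1",f_scale=.5).x; half=max(3,half-1)
    return par,[len(o) for o in obs],np.sqrt(np.mean(f(par)**2))
E
python3 - <<'E'
from h import *
import pickle
w=pickle.load(open("w1.pkl","rb")); t=imaging.snapshot("top"); s=imaging.snapshot("scene")
p0=[0.5185,0.003,0.0591,-0.005,0.1818]
np.set_printoptions(precision=4,suppress=True)
print(fitplate([(w,[0,1,2,3])],p0,[1]))
a=fitplate([(w,[0,1,2,3]),(s,[0,3])],p0,[1,1]);print(a)
b=fitplate([(w,[0,1,2,3]),(s,[0,3]),(t,[0,1,2,3])],p0,[1,1,1]);print(b)
r,c=platepose(a[0])
print(proj(w,r.apply(CORN)+c).round(1).tolist())
for uv in[(302,238),(312,260),(315,280)]:
    o,d=ray(w,uv); n=r.apply([0,0,1]); X=o+d*(n@(c+n*.005-o))/(n@d); print("chip",r.inv().apply(X-c))
print([(x["at"],x["confidence"]) for x in models.place_of(w,"scraper_mid")],[(x["at"],x["confidence"]) for x in models.place_of(w,"slide_mid")])
E
```

```text
(array([ 0.5193,  0.0053,  0.0599, -0.0175,  0.1956]), [160], np.float64(0.31113229455748165))
(array([ 0.5194,  0.0053,  0.0591, -0.0172,  0.2224]), [160, 80], np.float64(0.3363478125956863))
(array([ 0.5193,  0.0053,  0.0591, -0.0159,  0.2288]), [160, 80, 49], np.float64(0.8396654253952586))
[[363.7, 328.2], [242.8, 324.8], [245.2, 188.3], [369.4, 192.3]]
chip [-0.0177 -0.0032  0.005 ]
chip [-0.0002  0.0054  0.005 ]
chip [0.0159 0.0083 0.005 ]
[([29.6, 188.6], 0.78)] [([545.2, 162.9], 0.88)]
```

```bash
python3 -m creep '[[[-0.15,0,0],[0,-2,0],0.6],[[-0.15,0,0],[0,-2,-1],0.6],[[0,0,0],[0.8,-4.4,-2.1],0.6],[[0,0,0],[0.8,-4.4,-2.1],0.6],[[0,0,0],[0.8,-4.4,-2.1],0.6],[[0,0,0],[0.8,-4.0,-2.1],0.6],[[0,0,0],[0.8,0,-1.8],0.6],[[0,0,0],[0,0,0],0.6]]'; python3 - <<'E'
from h import *
p=imaging.snapshot("wrist"); save(p,"w2")
print([(x["at"],x["confidence"]) for x in models.place_of(p,"scraper_mid")])
for x in models.place_of(p,"scraper_mid")[:1]: print(atz(p,x["at"],.0295))
E
```

```text
t: 3.25
ee_pos: [0.4388, -0.2216, 0.201]
tool_rot: [-0.121, 0.694, 0.121, 0.7]
contact_force: [-1.1, 0.7, -0.4]
opening: 0.0556
[([297.7, 260.7], 0.81)]
[ 0.47311772 -0.22382     0.0295    ]
```

View pics/w2.png

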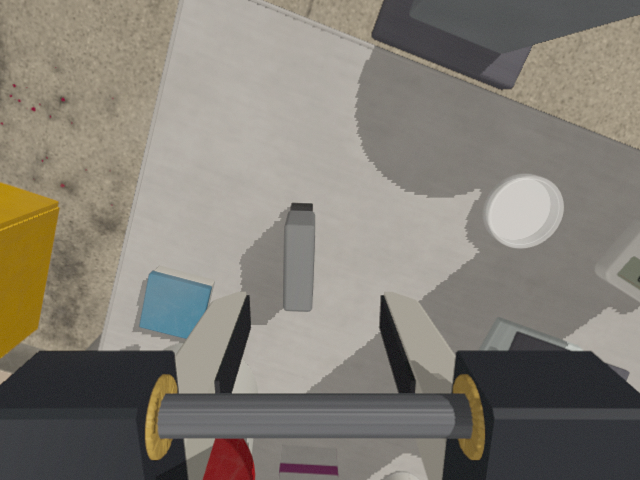

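```bash
python3 - <<'E'
from h import *
p=imaging.snapshot("wrist")
F=[atz(p,u,.059) for u in[(286,309),(312,309)]]; print(F)
f=sum(F)/2; n=atz(p,(301,224),.059); print(f,n,np.linalg.norm(f-n)); d=f-n; print("yaw",np.arctan2(d[1],d[0]))
n2=atz(p,(302,205),.007);print("foot near",n2)
n3=atz(p,(302,211.5),.014);print("foot top near",n3)
g=np.array([.4705,-.224,.0]); a=np.arctan2(d[1],d[0])
c=f-.034*d/np.linalg.norm(d); print("centre from far end",c)
to([c[0],c[1],.045],toolrot([0,0,-1],[-np.sin(a),np.cos(a),0]))
E
```

```text
[array([ 0.50354194, -0.22165939,  0.059     ]), array([ 0.4969484 , -0.20344502,  0.059     ])]
[ 0.50024517 -0.2125522   0.059     ] [ 0.43774956 -0.23278934  0.059     ] 0.06569050648949752
yaw 0.3131615509619986
foot near [ 0.43655573 -0.23422237  0.007     ]
foot top near [ 0.4399808  -0.23278808  0.014     ]
centre from far end [ 0.46789878 -0.22302651  0.059     ]
shift cm [15.71 -1.07  2.38] turn [0.033 0.01  0.002] | pos [ 0.4402 -0.2213  0.2018] t 3.45
```

```bash
python3 -m creep '[[[0.033,0.01,0],[2,-1.1,2.3],0.6],[[0,0,0],[4,0,0],0.6],[[0,0,0],[4,0,0],0.6],[[0,0,0],[2.7,0,0],0.6],[[0,0,0],[0,0,0],0.6]]';  python3 - <<'E'
from h import *
a=.313
to([.4679,-.2230,.045],toolrot([0,0,-1],[-np.sin(a),np.cos(a),0]))
E
```

```text
t: 4.08
ee_pos: [0.4714, -0.2216, 0.0741]
tool_rot: [-0.114, 0.696, 0.11, 0.7]
contact_force: [-0.2, 0.5, 0.3]
opening: 0.0559
shift cm [ 2.91 -0.   -0.39] turn [0.005 0.004 0.007] | pos [ 0.4714 -0.2216  0.0741] t 4.08
```

```bash
python3 -m creep '[[[0,0,0],[1.5,0,-0.4],0.6],[[0,0,0],[1.4,0,0],0.6],[[0,0,0],[0,0,0],0.6],[[0,0,0],[0,0,0],0],[[0,0,0],[0,0,0],0],[[0,0,0],[0,0,0],0],[[0,0,0],[0,0,0],0],[[0,0,0],[0,0,0],0],[[0,0,0],[0,0,0],0]]'
```

```text
t: 5.2
ee_pos: [0.4698, -0.2236, 0.0469]
tool_rot: [-0.115, 0.695, 0.109, 0.702]
contact_force: [-0.9, -0.1, -1.2]
opening: 0.022
```

```bash
python3 -m creep '[[[0,0,0],[-4,0,0],0],[[0,0,0],[-5,0,0],0],[[0,0,0],[-4,0,0],0],[[0.187,0,0],[0,0,0],0],[[0.187,0,0],[0,0,0],0],[[0.187,0,0],[0,0,0],0],[[0.187,0,0],[0,0,0],0],[[0.187,0,0],[0,0,0],0],[[0.187,0,0],[0,0,0],0],[[0.187,0,0],[0,0,0],0],[[0.187,0,0],[0,0,0],0],[[0.187,0,0],[0,0,0],0],[[0.18,0,0],[0,0,0],0],[[0,0,0],[0,0,0],0]]'; python3 - <<'E'
from h import *
a=[0.5194,0.0053,0.0591,-0.0172,0.2224]
r,c=platepose(a); tr=toolrot(-r.apply([0,0,1]),r.apply([1,0,0]))
to(c+r.apply([.044,.003,.0469+.04]),tr)
E
```

```text
t: 6.95
ee_pos: [0.4665, -0.2219, 0.1796]
tool_rot: [0.497, 0.499, -0.497, 0.506]
contact_force: [0.4, 1.1, -1.6]
opening: 0.022
shift cm [  2.52   7.91 -22.9 ] turn [0.029 0.003 0.215] | pos [ 0.4665 -0.2219  0.1796] t 6.95
```

```bash
python3 -m creep '[[[0,0,0],[0,1.6,-4.5],0],[[0,0,0],[0,1.6,-4.5],0],[[0,0,0],[0,1.6,-4.5],0],[[0,0,0],[0,1.6,-4.5],0],[[0.015,0,0.107],[0,1.5,-4.5],0],[[0.015,0,0.107],[0,0,0],0],[[0,0,0],[0,0,0],0]]'; python3 - <<'E'
from h import *
a=[0.5194,0.0053,0.0591,-0.0172,0.2224]
r,c=platepose(a); tr=toolrot(-r.apply([0,0,1]),r.apply([1,0,0]))
to(c+r.apply([.044,.003,.0469+.01]),tr)
p=imaging.snapshot("scene"); q=p["img"][190:320,200:400]; cv2.imwrite("pics/s2.png",cv2.resize(q,(800,520),interpolation=3)[:,:,::-1])
print(models.place_of(p,"scraper_mid")[:1], proj(p,[c+r.apply([.044,.003,.0295])]))
E
```

```text
t: 7.82
ee_pos: [0.543, 0.0116, 0.1782]
tool_rot: [0.549, 0.443, -0.438, 0.558]
contact_force: [0.0, -0.7, -0.9]
opening: 0.0222
shift cm [ 5.41 -0.55  0.37] turn [ 0.031 -0.002 -0.004] | pos [0.543  0.0116 0.1782] t 7.83
[{'at': [303.1, 194.5], 'confidence': 0.88}] [[306.53794131 221.11629355]]
```

View pics/s2.png

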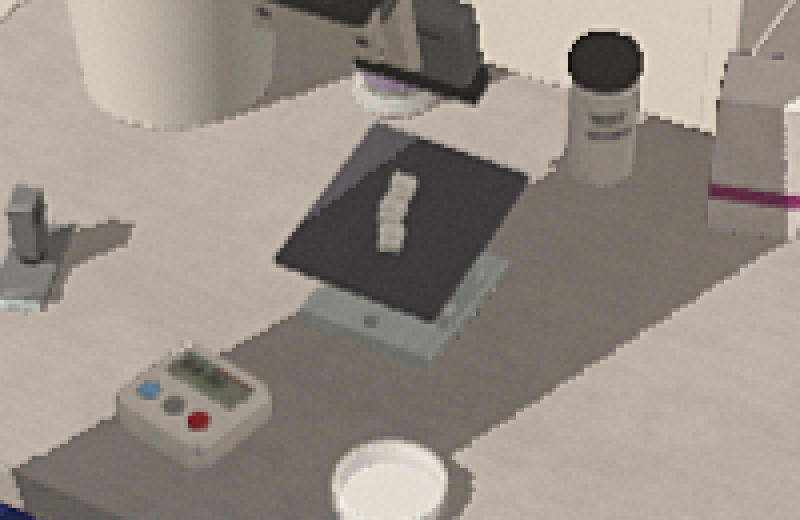

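```bash
python3 -m creep '[[[0.031,0,0],[2.5,-0.5,0.4],0],[[0,0,0],[2.5,0,0],0],[[0,0,0],[0.5,0,0],0],[[0,0,0],[0,0,0],0],[[0,0,0],[0,0,0],0]]'; python3 - <<'E'
from h import *
a=[0.5194,0.0053,0.0591,-0.0172,0.2224]
r,c=platepose(a); tr=toolrot(-r.apply([0,0,1]),r.apply([1,0,0]))
to(c+r.apply([.044,.003,.0469]),tr)
E
```

```text
t: 8.55
ee_pos: [0.5543, 0.0042, 0.1246]
tool_rot: [0.556, 0.436, -0.446, 0.549]
contact_force: [-0.2, -0.5, -1.2]
opening: 0.0219
shift cm [ 0.92 -0.45 -0.35] turn [-0.    -0.    -0.001] | pos [0.5543 0.0042 0.1246] t 8.55
```

```bash
python3 -m creep '[[[0,0,0],[0.4,0,0],0],[[0,0,0],[0.2,0,0],0],[[0,0,0],[0,0,0],0]]';python3 -m creep '[[[0,0,0],[0.15,0,0],0],[[0,0,0],[0,0,0],0]]'
```

```text
t: 8.93
ee_pos: [0.5561, 0.0041, 0.1196]
tool_rot: [0.557, 0.436, -0.445, 0.549]
contact_force: [0.3, -1.0, -1.6]
opening: 0.0216
t: 9.18
ee_pos: [0.5565, 0.0042, 0.1182]
tool_rot: [0.557, 0.436, -0.445, 0.549]
contact_force: [-0.3, -1.3, -0.6]
opening: 0.0219
```

```bash
python3 -m creep '[[[0,0,0],[0.1,-0.4,0],0],[[0,0,0],[0,0,0],0]]';python3 -m creep '[[[0,0,0],[0.1,0,0],0],[[0,0,0],[0,0,0],0]]';python3 -m creep '[[[0,0,0],[0.1,0,0],0],[[0,0,0],[0,0,0],0]]'
```

```text
t: 9.43
ee_pos: [0.553, 0.0042, 0.1166]
tool_rot: [0.557, 0.436, -0.445, 0.55]
contact_force: [-0.4, -1.7, 0.6]
opening: 0.022
t: 9.68
ee_pos: [0.553, 0.0042, 0.1166]
tool_rot: [0.557, 0.436, -0.445, 0.55]
contact_force: [-0.8, -0.8, 0.4]
opening: 0.0219
t: 9.93
ee_pos: [0.5531, 0.0043, 0.1165]
tool_rot: [0.557, 0.436, -0.445, 0.55]
contact_force: [-1.3, -0.2, 1.1]
opening: 0.0216
```

```bash
python3 -m creep '[[[0,0,0],[0.25,0,0],0],[[0,0,0],[0.25,0,0],0]]';python3 - <<'E'
from h import *
a=[0.5194,0.0053,0.0591,-0.0172,0.2224]
r,c=platepose(a); s=status.observe(); T=R.from_quat(s["tool_rot"])
print(r.inv().apply(s["ee_pos"]+T.apply([.0469,0,0])-c)*1000, s["contact_force"],s["ft_torque"])
E
```

```text
t: 10.18
ee_pos: [0.5539, 0.0045, 0.1156]
tool_rot: [0.557, 0.436, -0.445, 0.55]
contact_force: [-24.3, -0.8, 48.4]
opening: 0.0222
[46.34809741 -0.2331418   0.6152461 ] [-24.33056126  -0.76254045  48.37955506] [-0.28468395  3.40183078 -0.04379077]
```

```bash
python3 -m creep '[[[0,0,0],[-0.1,0,0],0]]';python3 -m creep '[[[0,0,0],[0,0,0],0],[[0,0,0],[0,0,0],0]]'
```

```text
t: 10.3
ee_pos: [0.5535, 0.0045, 0.117]
tool_rot: [0.557, 0.436, -0.445, 0.55]
contact_force: [-0.5, 0.1, -1.1]
opening: 0.0217
t: 10.55
ee_pos: [0.5533, 0.0046, 0.1165]
tool_rot: [0.557, 0.436, -0.445, 0.55]
contact_force: [-0.7, -0.5, -1.4]
opening: 0.0217
```

```bash
python3 -m creep '[[[0,0,0],[0.08,-0.7,0],0],[[0,0,0],[0.08,-0.7,0],0],[[0,0,0],[0.08,-0.7,0],0]]';python3 - <<'E'
from h import *
a=[0.5194,0.0053,0.0591,-0.0172,0.2224]
r,c=platepose(a); s=status.observe(); T=R.from_quat(s["tool_rot"])
print(r.inv().apply(s["ee_pos"]+T.apply([.0469,0,0])-c)*1000, s["contact_force"],s["ft_torque"])
E
```

```text
t: 10.92
ee_pos: [0.5391, 0.0044, 0.1131]
tool_rot: [0.56, 0.431, -0.44, 0.554]
contact_force: [4.1, -0.5, 9.3]
opening: 0.0217
[32.06278662 -0.59198615  1.40563169] [ 4.1366982  -0.51451502  9.30083819] [-0.01873856 -1.05156861  0.01086438]
```

```bash
cat >> h.py <<'E'
def foot(a=[0.5194,0.0053,0.0591,-0.0172,0.2224],L=.0469):
    r,c=platepose(a); s=status.observe(); T=R.from_quat(s["tool_rot"])
    tr=toolrot(-r.apply([0,0,1]),r.apply([1,0,0]))
    print((r.inv().apply(s["ee_pos"]+T.apply([L,0,0])-c)*1000).round(2), "F plate",r.inv().apply(s["contact_force"]).round(1),s["ft_torque"].round(2),"turn",(T.inv()*tr).as_rotvec().round(3))
E
python3 -m creep '[[[0,0,0],[0.03,-0.7,0],0],[[0,0,0],[0.03,-0.7,0],0]]'; python3 -c 'from h import *;foot()'
```

```text
t: 11.18
ee_pos: [0.5278, 0.0044, 0.1109]
tool_rot: [0.562, 0.428, -0.438, 0.555]
contact_force: [2.1, 0.8, 6.8]
opening: 0.0221
[21.01 -0.83  1.74] F plate [3.6 0.9 6.1] [-0.03 -0.75 -0.01] turn [ 0.001  0.001 -0.029]
```

```bash
python3 -m creep '[[[0,0,-0.03],[0.03,-0.7,0],0],[[0,0,-0.02],[0.03,-0.7,0],0],[[0,0,-0.01],[0.03,-0.7,0],0]]'; python3 -c 'from h import *;foot()'
```

```text
t: 11.55
ee_pos: [0.5091, 0.0045, 0.1068]
tool_rot: [0.55, 0.443, -0.453, 0.543]
contact_force: [1.8, -0.1, 7.2]
opening: 0.0223
[-0.68 -1.05  1.88] F plate [ 3.3 -0.1  6.7] [ 0.11 -0.66  0.02] turn [0.    0.002 0.025]
```

```bash
python3 -m creep '[[[0,0,0.005],[0.03,-0.7,0],0],[[0,0,0],[0.03,-0.7,0],0],[[0,0,-0.005],[0.03,-0.7,0],0],[[0,0,-0.005],[0.03,-0.7,0],0]]'; python3 - <<'E'
from h import *
foot()
p=imaging.snapshot("scene"); q=p["img"][190:320,200:400]; cv2.imwrite("pics/s3.png",cv2.resize(q,(800,520),interpolation=3)[:,:,::-1])
E
```

```text
t: 12.05
ee_pos: [0.4839, 0.0047, 0.1017]
tool_rot: [0.551, 0.442, -0.452, 0.544]
contact_force: [2.0, -0.0, 6.9]
opening: 0.022
[-26.18  -1.28   2.47] F plate [3.5 0.  6.3] [ 0.08 -0.5  -0.04] turn [-0.001  0.002  0.021]
```

View pics/s3.png

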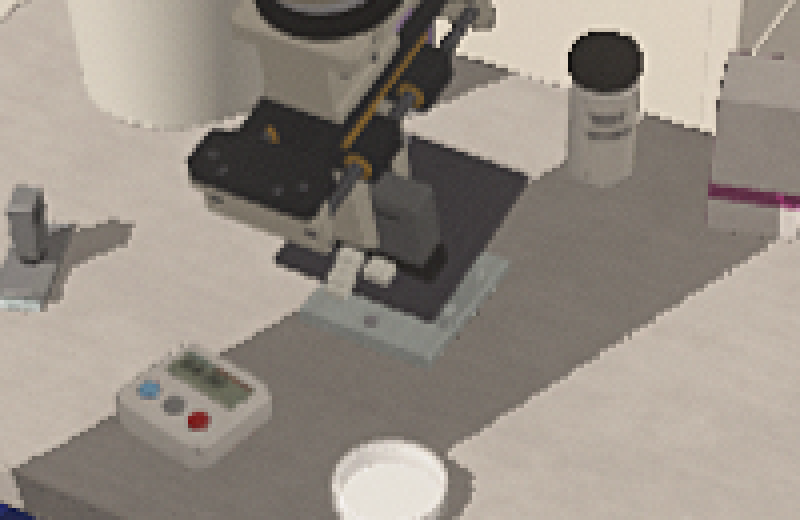

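```bash
python3 -m creep '[[[0,0,0],[0.03,-0.9,0],0],[[0,0,-0.005],[0.02,-1.1,0],0],[[0,0,-0.005],[0.0,-1.1,0],0],[[0,0,0],[0,0,0],0],[[0,0,0],[0,0,0],0]]'; python3 - <<'E'
from h import *
foot()
p=imaging.snapshot("scene"); q=p["img"][190:320,200:400]; cv2.imwrite("pics/s4.png",cv2.resize(q,(800,520),interpolation=3)[:,:,::-1])
E
```

```text
t: 12.72
ee_pos: [0.4519, 0.0053, 0.0952]
tool_rot: [0.55, 0.443, -0.454, 0.543]
contact_force: [1.2, -0.1, 5.1]
opening: 0.0217
[-59.16  -1.31   3.25] F plate [ 2.3 -0.1  4.7] [ 0.08 -0.4  -0.07] turn [-0.001  0.002  0.027]
```

View pics/s4.png

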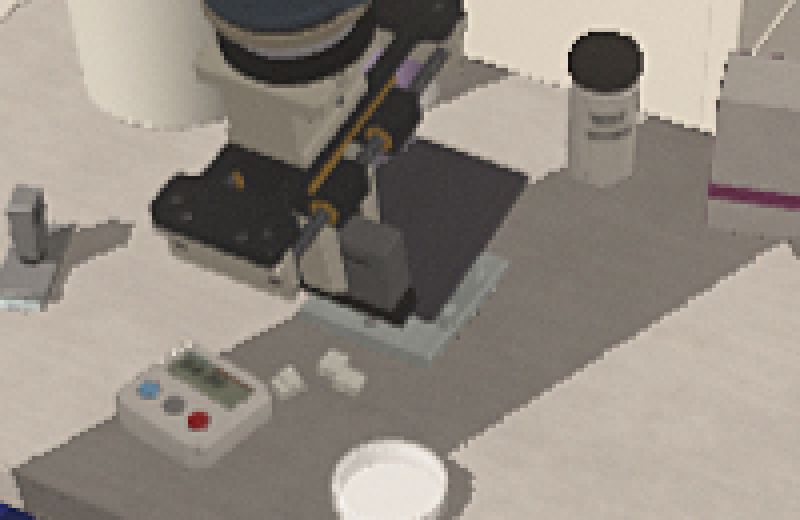

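```bash
python3 -m creep '[[[0,0,0],[-3,0,0],0],[[0,0,-0.1],[-3,0,0],0],[[0,0,-0.1],[0,0,0],0],[[0,0,0],[0,0,0],0]]'; python3 - <<'E'
from h import *
to([.460,-.22,.06],toolrot([0,0,-1],[1,0,0]))
E
```

```text
t: 13.28
ee_pos: [0.4352, 0.0059, 0.153]
tool_rot: [-0.499, -0.5, 0.51, -0.491]
contact_force: [-0.1, 0.6, -1.3]
opening: 0.022
shift cm [ 9.27  3.08 22.53] turn [-0.018  0.001  0.021] | pos [0.4352 0.0059 0.153 ] t 13.28
```

```bash
python3 -m creep '[[[-0.018,0,0.021],[0,0.6,4.5],0],[[0,0,0],[0,0.6,4.5],0],[[0,0,0],[0,0.6,4.5],0],[[0,0,0],[0.5,0.6,4.5],0],[[0,0,0],[2,0.6,4.5],0],[[0,0,0],[3,0,0],0],[[0,0,0],[3,0,0],0],[[0,0,0],[0,0,0],0]]'; python3 - <<'E'
from h import *
to([.460,-.22,.047],toolrot([0,0,-1],[1,0,0]))
E
```

```text
t: 14.28
ee_pos: [0.4584, -0.2235, 0.0594]
tool_rot: [0.5, 0.5, -0.499, 0.502]
contact_force: [-0.7, 0.4, -0.7]
opening: 0.0217
shift cm [ 1.24  0.16 -0.35] turn [ 0.002  0.001 -0.003] | pos [ 0.4584 -0.2235  0.0594] t 14.28
```

```bash
python3 -m creep '[[[0,0,0],[0.6,0,0],0],[[0,0,0],[0.3,0,0],0],[[0,0,0],[0.1,0,0],0],[[0,0,0],[0,0,0],0]]';python3 -m creep '[[[0,0,0],[0.1,0,0],0],[[0,0,0],[0.1,0,0],0],[[0,0,0],[0.1,0,0],0]]'
```

```text
t: 14.78
ee_pos: [0.459, -0.2233, 0.0512]
tool_rot: [0.5, 0.498, -0.498, 0.503]
contact_force: [0.2, 0.0, -1.7]
opening: 0.0218
t: 15.15
ee_pos: [0.4594, -0.2235, 0.0485]
tool_rot: [0.5, 0.498, -0.498, 0.504]
contact_force: [-0.4, -0.5, -1.5]
opening: 0.0219
```

```bash
python3 -m creep '[[[0,0,0],[0.1,0,0],0],[[0,0,0],[0.1,0,0],0]]';python3 -m creep '[[[0,0,0],[0.08,0,0],0],[[0,0,0],[0,0,0],0]]'
```

```text
t: 15.4
ee_pos: [0.4594, -0.2235, 0.0464]
tool_rot: [0.5, 0.498, -0.498, 0.503]
contact_force: [-0.0, 0.7, -1.1]
opening: 0.022
t: 15.65
ee_pos: [0.4595, -0.2236, 0.0464]
tool_rot: [0.5, 0.498, -0.498, 0.503]
contact_force: [0.3, 1.0, -1.2]
opening: 0.0221
```

```bash
python3 -m creep '[[[0,0,0],[0.12,0,0],0],[[0,0,0],[0,0,0],0]]'; python3 -m creep '[[[0,0,0],[0,0,0],0.25],[[0,0,0],[0,0,0],0.5],[[0,0,0],[0,0,0],0.5],[[0,0,0],[0,0,0],0.5],[[0,0,0],[-3,0,0],0.5],[[0,0,0],[-5,0,0],0.5],[[0,0,0],[-5,0,0],0.7],[[0,0,0],[0,0,0],0.7]]'; python3 - <<'E'
from h import *
to([.43,.19,.20],toolrot([0,0,-1],[-np.sin(.39),np.cos(.39),0]))
p=imaging.snapshot("scene"); save(p,"s5"); print(models.place_of(p,"scraper_mid")[:2]); print(proj(p,[[.4595,-.2236,.0295]]))
E
```

```text
t: 15.9
ee_pos: [0.4596, -0.2237, 0.0464]
tool_rot: [0.5, 0.498, -0.498, 0.504]
contact_force: [0.4, -0.5, -1.6]
opening: 0.0219
t: 16.9
ee_pos: [0.4586, -0.2233, 0.1794]
tool_rot: [0.5, 0.498, -0.498, 0.503]
contact_force: [0.3, 1.2, -0.6]
opening: 0.0615
shift cm [ -2.21  -2.71 -41.33] turn [-1.958e+00  8.000e-03 -1.000e-03] | pos [ 0.4586 -0.2233  0.1794] t 16.9
[{'at': [382.7, 304.3], 'confidence': 0.82}, {'at': [283.1, 280.3], 'confidence': 0.64}]
[[384.0681495  306.50570417]]
```

```bash
python3 -m creep '[[[0,0,0],[-0.3,-0.3,-5.2],0.7],[[0,0,0],[-0.3,-0.3,-5.2],0.7],[[0,0,0],[-0.3,-0.3,-5.2],0.7],[[0,0,0],[-0.3,-0.3,-5.2],0.7],[[0,0,0],[-0.3,-0.3,-5.2],0.7],[[0,0,0],[-0.3,-0.3,-5.2],0.7],[[0,0,0],[-0.3,-0.3,-5.2],0.7],[[0,0,0],[-0.3,-0.3,-5.0],0.7],[[-0.178,0,0],[0,0,0],0.5],[[-0.178,0,0],[0,0,0],0.5],[[-0.178,0,0],[0,0,0],0.5],[[-0.178,0,0],[0,0,0],0.5],[[-0.178,0,0],[0,0,0],0.5],[[-0.178,0,0],[0,0,0],0.5],[[-0.178,0,0],[0,0,0],0.5],[[-0.178,0,0],[0,0,0],0.5],[[-0.178,0,0],[0,0,0],0.5],[[-0.178,0,0],[0,0,0],0.5]]'; python3 -m creep '[[[-0.178,0,0],[0,0,0],0.5],[[0,0,0],[0,0,0],0.5]]'; python3 - <<'E'
from h import *
to([.43,.19,.20],toolrot([0,0,-1],[-np.sin(.39),np.cos(.39),0]))
p=imaging.snapshot("wrist"); q=p["img"][100:400,120:520]; cv2.imwrite("pics/w3.png",cv2.resize(q,(800,600),interpolation=3)[:,:,::-1])
import pickle; pickle.dump(p,open("w3.pkl","wb"))
for x in models.place_of(p,"slide_mid")[:2]: print(x,atz(p,x["at"],.026))
for x in models.place_of(p,"slide")[:2]: print(x,atz(p,x["at"],.0))
E
```

```text
t: 19.25
ee_pos: [0.4185, 0.2026, 0.1723]
tool_rot: [-0.096, 0.717, 0.093, 0.684]
contact_force: [0.5, -0.7, 0.2]
opening: 0.0466
t: 19.5
ee_pos: [0.4171, 0.2021, 0.1693]
tool_rot: [-0.158, 0.707, 0.158, 0.671]
contact_force: [0.5, 0.8, 0.3]
opening: 0.0464
shift cm [-3.12 -1.62  0.48] turn [ 0.061 -0.051 -0.01 ] | pos [0.4171 0.2021 0.1693] t 19.5
{'at': [298.7, 277.6], 'confidence': 0.97} [0.44381752 0.20404403 0.026     ]
{'at': [303.0, 265.8], 'confidence': 0.91} [0.44204397 0.20618592 0.        ]
{'at': [53.6, 169.3], 'confidence': 0.65} [ 4.54109557e-01  1.01045186e-02 -5.55111512e-17]
```

View pics/w3.png

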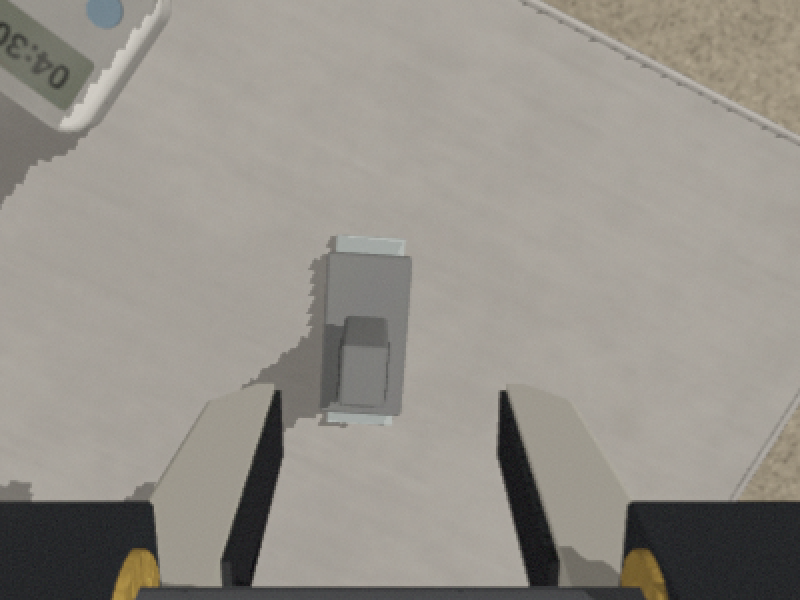

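```bash
python3 - <<'E'
from h import *
import pickle; p=pickle.load(open("w3.pkl","rb"))
f=lambda u,v,z:atz(p,(120+u/2,100+v/2),z)
A=[f(*u,.008) for u in[(328,253),(411,257),(402,416),(321,412)]]
n=(A[0]+A[1])/2;d=(A[2]+A[3])/2-n; yaw=np.arctan2(d[1],d[0]); print("frame c",sum(A)/4,"yaw",yaw,np.linalg.norm(d),np.linalg.norm(A[0]-A[1]))
B=[f(*u,.052) for u in[(342,346),(388,346),(386,407),(338,405)]]
e=(B[2]+B[3]-B[0]-B[1])/2; print("tab c",sum(B)/4,np.arctan2(e[1],e[0]),np.linalg.norm(e),np.linalg.norm(B[0]-B[1]))
g=f(371.5,238,0);h=f(359.5,421,0);k=h-g;print("glass c",(g+h)/2,np.arctan2(k[1],k[0]),np.linalg.norm(k))
c=(sum(A)/4+sum(B)/4)/2; print(c)
to([c[0],c[1],.09],toolrot([0,0,-1],[-np.sin(yaw),np.cos(yaw),0]))
E
```

```text
frame c [0.4415232  0.20584763 0.008     ] yaw 0.39610693011011056 0.06369499386901704 0.030932550436557543
tab c [0.44112287 0.20574082 0.052     ] 0.3965654934163936 0.02112911389255638 0.015093120481372128
glass c [ 4.42317508e-01  2.06028654e-01 -2.77555756e-17] 0.38149164736322566 0.07505869128170561
[0.44132303 0.20579422 0.03      ]
shift cm [ 7.86 -0.81  2.7 ] turn [ 0.052 -0.05  -0.01 ] | pos [0.4174 0.2022 0.1699] t 19.65
```

```bash
python3 -m creep '[[[0.052,-0.05,-0.01],[3,-0.8,2.4],0.5],[[0,0,0],[4,0,0],0.5],[[0,0,0],[0,0,0],0.5]]'; python3 - <<'E'
from h import *
yaw=.396
to([.4414,.2058,.042],toolrot([0,0,-1],[-np.sin(yaw),np.cos(yaw),0]))
E
```

```text
t: 20.02
ee_pos: [0.4421, 0.2054, 0.0972]
tool_rot: [-0.136, 0.693, 0.136, 0.695]
contact_force: [-0.3, 0.8, 0.0]
opening: 0.0467
shift cm [ 5.52  0.07 -0.07] turn [-0.01   0.003 -0.   ] | pos [0.4421 0.2054 0.0972] t 20.02
```

```bash
python3 -m creep '[[[-0.01,0,0],[2.5,0,0],0.5],[[0,0,0],[2,0,0],0.5],[[0,0,0],[1,0,0],0.5],[[0,0,0],[0,0,0],0.5]]'; python3 -m creep '[[[0,0,0],[0,0,0],0],[[0,0,0],[0,0,0],0],[[0,0,0],[0,0,0],0],[[0,0,0],[0,0,0],0],[[0,0,0],[0,0,0],0],[[0,0,0],[0,0,0],0]]'; python3 - <<'E'
from h import *
yaw=.396
to([.4414,.2058,.042],toolrot([0,0,-1],[-np.sin(yaw),np.cos(yaw),0]))
E
```

```text
t: 20.52
ee_pos: [0.4449, 0.2065, 0.0458]
tool_rot: [-0.137, 0.691, 0.138, 0.697]
contact_force: [-1.8, 0.7, 0.0]
opening: 0.0466
t: 21.28
ee_pos: [0.4459, 0.2069, 0.048]
tool_rot: [-0.137, 0.69, 0.138, 0.698]
contact_force: [0.4, 0.8, -1.8]
opening: 0.0158
shift cm [ 0.6   0.07 -0.47] turn [-0.005  0.011  0.   ] | pos [0.4459 0.2069 0.048 ] t 21.27
```

```bash
python3 -m creep '[[[0,0,0],[0,0,0],0.4],[[0,0,0],[0,0,0],0.4],[[0,0,0],[0,0,0],0.4],[[-0.005,0.011,0],[0.3,0,-0.4],0.4],[[0,0,0],[0.3,0,-0.1],0.4],[[0,0,0],[0,0,0],0.4],[[0,0,0],[0,0,0],0],[[0,0,0],[0,0,0],0],[[0,0,0],[0,0,0],0],[[0,0,0],[0,0,0],0],[[0,0,0],[0,0,0],0],[[0,0,0],[0,0,0],0]]'; python3 - <<'E'
from h import *
yaw=.396
to([.4414,.2058,.042],toolrot([0,0,-1],[-np.sin(yaw),np.cos(yaw),0]))
E
```

```text
t: 22.78
ee_pos: [0.441, 0.2049, 0.0415]
tool_rot: [-0.139, 0.693, 0.139, 0.693]
contact_force: [0.5, 0.2, -0.3]
opening: 0.0157
shift cm [-0.05  0.07  0.07] turn [ 0.001 -0.001  0.   ] | pos [0.441  0.2049 0.0415] t 22.77
```

```bash
python3 -m creep '[[[0,0,0],[-3,0,0],0],[[0,0,0],[-5,0,0],0],[[0.14,0,0],[-5,0,0],0],[[0.14,0,0],[0,-2,2],0],[[0.13,0,0],[0,-3,2],0],[[0,0,0],[0,0,0],0]]'; python3 - <<'E'
from h import *
np.set_printoptions(precision=4,suppress=True)
w=imaging.snapshot("wrist"); s=imaging.snapshot("scene"); t=imaging.snapshot("top"); save(w,"w4"); 
q=s["img"][190:320,180:400]; cv2.imwrite("pics/s6.png",cv2.resize(q,(800,473),interpolation=3)[:,:,::-1])
import pickle; pickle.dump((w,s,t),open("v4.pkl","wb"))
p0=[0.5193,0.0053,0.0608,-0.017,0.203]
print(fitplate([(s,[0,3])],p0,[1],4))
for v,ed in((w,[0,1,2,3]),(t,[0,1,2,3])):
    print(fitplate([(v,ed)],p0,[1],4), fitplate([(v,ed),(s,[0,3])],p0,[1,1],4))
r,c=platepose(p0);print(proj(w,r.apply(CORN)+c).round(0).tolist())
tr=toolrot(-r.apply([0,0,1]),r.apply([0,1,0]))
to(c+r.apply([0,0,.0415+.05]),tr)
E
```

```text
t: 23.52
ee_pos: [0.4894, 0.162, 0.1759]
tool_rot: [0.009, 0.707, -0.009, 0.707]
contact_force: [-0.4, -0.1, -1.0]
opening: 0.0159
(array([ 3.2914,  1.6223, -2.3505, -0.1808,  0.4206]), [80], np.float64(0.7535693074385141))
(array([ 0.5185,  0.0074,  0.0626, -0.025 ,  0.1754]), [141], np.float64(0.8258482144787357)) (array([ 0.5193,  0.0058,  0.0602, -0.0203,  0.2019]), [143, 80], np.float64(0.8818304156278295))
(array([ 0.5183,  0.0046,  0.0628, -0.0172,  0.1259]), [160], np.float64(0.25468944201414284)) (array([ 0.5187,  0.0046,  0.0599, -0.0232,  0.2367]), [160, 80], np.float64(0.46041638745486635))
[[159.0, 376.0], [11.0, 377.0], [-2.0, 211.0], [152.0, 210.0]]
shift cm [  2.52 -15.75   1.64] turn [-0.004 -0.205  0.001] | pos [0.4878 0.1634 0.1755] t 23.68
```

View pics/w4.png

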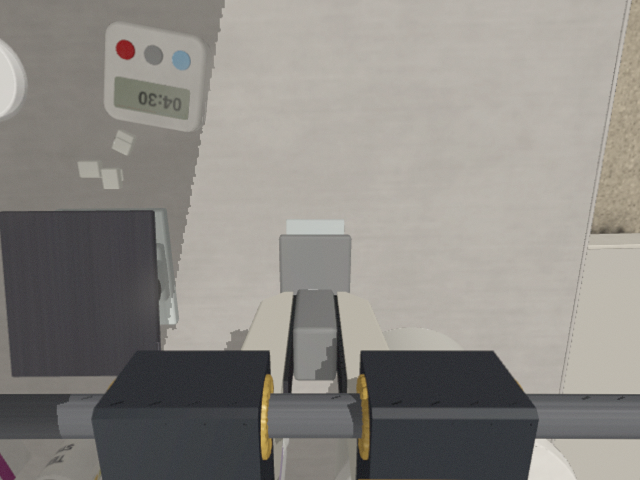

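```bash
python3 -m creep '[[[0,0,0],[0,-4,0.4],0],[[0,0,0],[0,-4,0.4],0],[[0,-0.1,0],[0,-4,0.4],0],[[0,-0.1,0],[0,-3.5,0.4],0],[[0,0,0],[0,0,0],0]]'; python3 - <<'E'
from h import *
p0=[0.5192,0.0053,0.0608,-0.018,0.203]
r,c=platepose(p0)
tr=toolrot(-r.apply([0,0,1]),r.apply([0,1,0]))
to(c+r.apply([0,0,.0415+.01]),tr)
E
```

```text
t: 24.3
ee_pos: [0.4988, 0.0081, 0.175]
tool_rot: [0.002, 0.633, -0.004, 0.775]
contact_force: [0.3, 0.3, -1.4]
opening: 0.0162
shift cm [ 6.45 -0.24 -0.29] turn [ 0.009 -0.002 -0.   ] | pos [0.4988 0.0081 0.175 ] t 24.3
```

```bash
cat >> h.py <<'E'
def sl(p0=[0.5192,0.0053,0.0608,-0.018,0.203],L=.0415):
    r,c=platepose(p0); s=status.observe(); T=R.from_quat(s["tool_rot"]); tr=toolrot(-r.apply([0,0,1]),r.apply([0,1,0]))
    print("glass in plate mm",(r.inv().apply(s["ee_pos"]+T.apply([L,0,0])-c)*1000).round(2),"F tool",T.inv().apply(s["contact_force"]).round(1),"M tool",T.inv().apply(s["ft_torque"]).round(2),"turn",(T.inv()*tr).as_rotvec().round(3),"open",s["opening"].round(4))
E
python3 -m creep '[[[0.009,0,0],[2,-0.2,-0.3],0],[[0,0,0],[2.5,0,0],0],[[0,0,0],[1.8,0,0],0],[[0,0,0],[0,0,0],0],[[0,0,0],[0,0,0],0]]'; python3 -c 'from h import *;sl()'
```

```text
t: 24.92
ee_pos: [0.5083, 0.0113, 0.1118]
tool_rot: [0.004, 0.634, -0.003, 0.773]
contact_force: [0.0, 0.7, -1.6]
opening: 0.0155Traceback (most recent call last):
  File "<string>", line 1, in <module>
    from h import *;sl()
                    ~~^^
  File "h.py", line 67, in sl
    print("glass in plate mm",(r.inv().apply(s["ee_pos"]+T.apply([L,0,0])-c)*1000).round(2),"F tool",T.inv().apply(s["contact_force"]).round(1),"M tool",T.inv().apply(s["ft_torque"]).round(2),"turn",(T.inv()*tr).as_rotvec().round(3),"open",s["opening"].round(4))
                                                                                                                                                                                                                                                ^^^^^^^^^^^^^^^^^^
AttributeError: 'float' object has no attribute 'round'
```

```bash
sed -i 's/s\["opening"\].round(4)/s["opening"]/' h.py; python3 -c 'from h import *;sl()'
```

```text
glass in plate mm [-0.73  5.97 10.69] F tool [ 1.6  0.7 -0.3] M tool [-0.05  0.11  0.02] turn [ 0.008 -0.006 -0.003] open 0.015461455146779506
```

```bash
python3 -m creep '[[[0.008,-0.006,0],[0.2,-0.6,0.07],0],[[0,0,0],[0.2,0,0],0],[[0,0,0],[0,0,0],0]]'; python3 -c 'from h import *;sl()'
```

```text
t: 25.3
ee_pos: [0.5103, 0.0053, 0.1093]
tool_rot: [0.007, 0.631, -0.006, 0.776]
contact_force: [0.1, 0.3, -0.9]
opening: 0.0155
glass in plate mm [ 1.14 -0.07  7.77] F tool [ 0.9  0.3 -0.1] M tool [0.01 0.11 0.  ] turn [-0.     0.002 -0.003] open 0.0155167780505569
```

```bash
python3 - <<'E'
from h import *
np.set_printoptions(precision=4,suppress=True)
w=imaging.snapshot("wrist"); save(w,"w5")
p0=[0.5192,0.0053,0.0608,-0.018,0.203]
r,c=platepose(p0);print(proj(w,r.apply(CORN)+c).round(0).tolist())
print(fitplate([(w,[1,2,3])],p0,[1],6))
E
```

```text
[[409.0, 383.0], [221.0, 383.0], [205.0, 171.0], [426.0, 171.0]]
(array([ 0.5192,  0.0053,  0.0595, -0.0174,  0.1981]), [114], np.float64(0.24174357887063666))
```

View pics/w5.png

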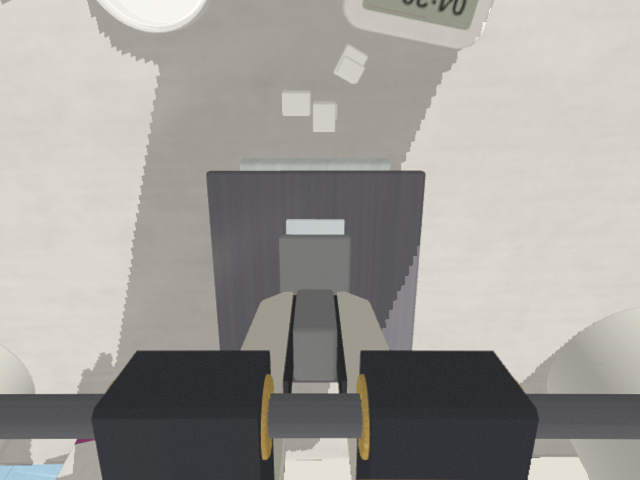

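```bash
python3 -m creep '[[[0,0.004,-0.003],[0.3,0,-0.1],0],[[0,0,0],[0.2,0,0],0],[[0,0,0],[0,0,0],0]]'; python3 -c 'from h import *;sl()';python3 -m creep '[[[0,0,0],[0.12,0,0],0],[[0,0,0],[0,0,0],0]]'; python3 -c 'from h import *;sl()'
```

```text
t: 25.72
ee_pos: [0.5103, 0.0053, 0.104]
tool_rot: [0.006, 0.633, -0.007, 0.774]
contact_force: [0.2, 0.4, -1.2]
opening: 0.0157
glass in plate mm [-0.05 -0.2   2.55] F tool [ 1.2  0.5 -0.1] M tool [-0.01  0.14 -0.  ] turn [-0.    -0.002  0.   ] open 0.01571908622431209
t: 25.98
ee_pos: [0.5106, 0.0053, 0.1026]
tool_rot: [0.006, 0.633, -0.007, 0.774]
contact_force: [-1.1, 0.2, -1.0]
opening: 0.0161
glass in plate mm [-0.08 -0.17  1.21] F tool [ 0.7  0.2 -1.3] M tool [-0.01  0.12  0.06] turn [-0.    -0.002  0.   ] open 0.01614048963994366
```

```bash
for i in 1 2; do python3 -m creep '[[[0,0,0],[0.12,0,0],0],[[0,0,0],[0,0,0],0]]' >/dev/null; python3 -c 'from h import *;sl()'; done
```

```text
glass in plate mm [ 0.1  -0.19  0.26] F tool [-2.8 -0.2 -1.5] M tool [-0.04  0.45  0.01] turn [-0.    -0.002  0.   ] open 0.015676649886949667
glass in plate mm [ 0.05 -0.2  -0.77] F tool [-5.3 -0.5 -2. ] M tool [0.04 0.5  0.02] turn [-0.    -0.002  0.   ] open 0.015923216525749344
```

```bash
python3 -m creep '[[[0,0,0],[0.14,0,-0.03],0],[[0,0,0],[0,0,0],0],[[0,0,0],[0,0,0],0]]' ; python3 -c 'from h import *;sl()';  python3 -m creep '[[[0,0,0],[0,0,0],0],[[0,0,0],[0,0,0],0],[[0,0,0],[0,0,0],0],[[0,0,0],[0,0,0],0]]' ; python3 -c 'from h import *;sl()'
```

```text
t: 26.85
ee_pos: [0.5113, 0.0053, 0.0997]
tool_rot: [0.006, 0.632, -0.007, 0.775]
contact_force: [-3.2, -0.6, 7.0]
opening: 0.0159
glass in plate mm [ 0.08 -0.2  -1.8 ] F tool [-7.5 -0.7 -1.7] M tool [-0.02  0.65  0.02] turn [-0.    -0.001  0.   ] open 0.015882315085645856
t: 27.35
ee_pos: [0.5112, 0.0053, 0.1001]
tool_rot: [0.006, 0.632, -0.007, 0.775]
contact_force: [-2.6, -0.4, 4.8]
opening: 0.0154
glass in plate mm [ 0.09 -0.19 -1.39] F tool [-5.3 -0.5 -1.6] M tool [-0.01  0.56  0.  ] turn [-0.    -0.001  0.   ] open 0.01538382159374669
```

```bash
python3 -m creep '[[[0,0.01,0],[0.1,0,-0.02],0],[[0,0,0],[0.04,0,0],0]]' ; python3 -c 'from h import *;sl()';  python3 -m creep '[[[0,0,0],[0.04,0,0],0],[[0,0,0],[0.04,0,0],0],[[0,0,0],[0.04,0,0],0]]' ; python3 -c 'from h import *;sl()'
```

```text
t: 27.6
ee_pos: [0.5117, 0.0053, 0.0992]
tool_rot: [0.006, 0.636, -0.007, 0.772]
contact_force: [-5.0, 0.1, 6.9]
opening: 0.0158
glass in plate mm [-0.01 -0.16 -2.4 ] F tool [-7.8  0.1 -3.6] M tool [ 0.    0.58 -0.02] turn [-0.   -0.01  0.  ] open 0.015772309910051026
t: 27.98
ee_pos: [0.5118, 0.0053, 0.0985]
tool_rot: [0.006, 0.636, -0.007, 0.772]
contact_force: [-4.3, -0.1, 8.2]
opening: 0.0158
glass in plate mm [-0.01 -0.17 -3.08] F tool [-8.8 -0.1 -2.6] M tool [0.02 0.43 0.01] turn [-0.    -0.01   0.001] open 0.01582351527306631
```

```bash
python3 -m creep '[[[0,-0.004,0],[-0.02,0,-0.03],0],[[0,0,0],[0.03,0,0],0],[[0,0,0],[0.03,0,0],0],[[0,0,0],[0.03,0,0],0]]' ; python3 - <<'E'
from h import *
sl()
w=imaging.snapshot("wrist"); save(w,"w6"); s=imaging.snapshot("scene"); q=s["img"][180:320,180:400]
a=cv2.resize(q,(800,509),interpolation=3); cv2.imwrite("pics/s7.png",a[:,:,::-1])
sl()
E
```

```text
t: 28.48
ee_pos: [0.5117, 0.0053, 0.0986]
tool_rot: [0.006, 0.634, -0.007, 0.774]
contact_force: [-4.1, -0.2, 7.9]
opening: 0.0157
glass in plate mm [ 0.04 -0.17 -2.96] F tool [-8.5 -0.3 -2.5] M tool [ 0.04  0.62 -0.01] turn [-0.    -0.005  0.001] open 0.015674276193929925
glass in plate mm [ 0.08 -0.17 -2.95] F tool [-8.1 -0.5 -3.4] M tool [-0.03  0.65  0.06] turn [-0.    -0.005  0.001] open 0.015685849570479877
```

View pics/s7.png

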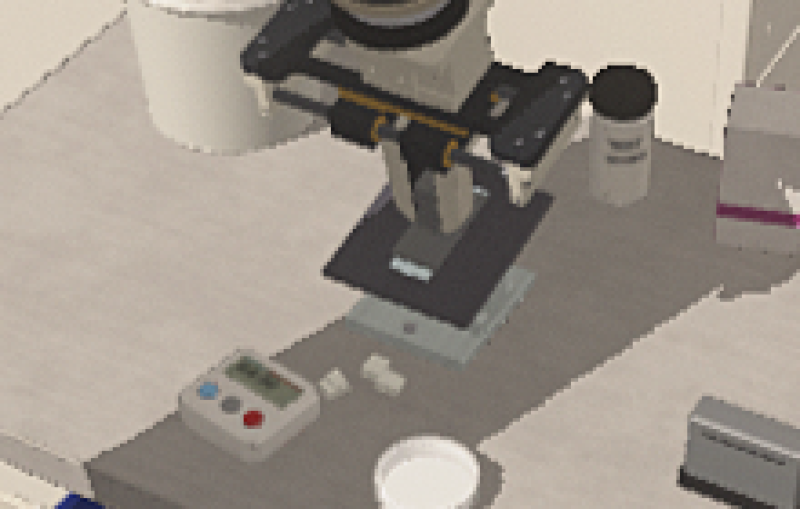

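View pics/w6.png

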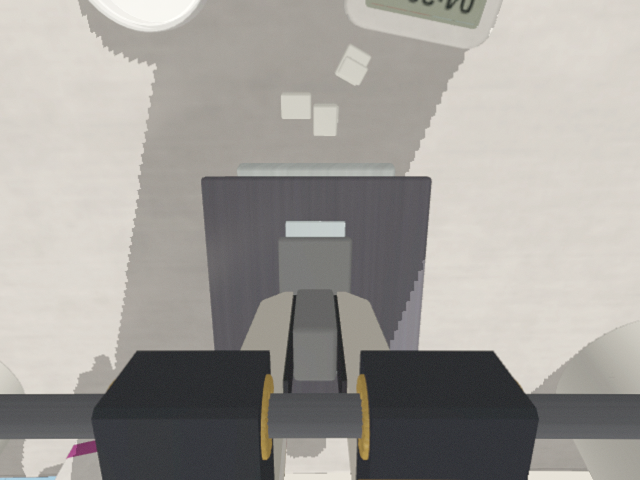

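The slide sits centred and aligned on the face, the scraper is standing upright on the right (crop ≈ (740,460)), and the three chips are on the trolley. Handing in while holding.

```bash
python3 - <<'E'
from h import *
print(ticket.job_done()); sl()
E
```

```text
the job is handed in; nothing more can be done
None
the job is handed in; nothing more can be done
```

I handed the job in at about 28.6 s with the slide still gripped and pressed on the stage face. One push with the scraper was much harder than asked.

**Chips:** I wiped them down the slope in one stroke. All three lie on the trolley in front of the stage, and the last pictures show the face clear.

**Scraper:** It stands upright on the trolley to the right of the stage, close to where it started. I did not feel a clear contact force when I set it down, but the last picture shows it standing.

**Slide:** By my plate fit it is within 0.2 mm of the face's centre, with its long side up the slope.
- **Tilt:** The tilt is about 0.198 rad, which agrees with the close camera fit of 0.198. The first fits had disagreed, from 0.18 to 0.23.
- **Push:** The tab is pressed in about 3 to 4 mm, giving a steady 8 to 9 N. The sideways force is about 2.5 to 3.4 N, and after allowing for it the remaining moment is close to zero. That suggests the glass lies flat, though I had to estimate the lever arm.

**What went wrong:**
- **Hard press:** When I first put the scraper's foot on the face, one step read 48 N vertically (about 54 N in all), above the stage's 25 N. I backed off at once, and later fits show no shift of the stage beyond measuring error. The wipe itself ran at about 5 to 9 N.
- **Regrip:** My first grip on the slide was a few millimetres off, so I regripped it before lifting.

The other things look undisturbed in the last pictures, but I did not measure their positions again.

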